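# Set a stepped height block home on the setting bar

## Task

Lay the stepped aluminium height block on top of the steel setting bar with its low step towards the black end stop and its long sides flush with the bar's, fully home against the stop so that the stop's spring pin is pushed in, and let go of it. The stop is clamped wherever the last user left it, so feel for it. Leave the other loose pieces where they stand.

Things in the scene. Friction and masses are not known exactly. Their poses are not given: they have to be found in the camera images.
- block_mid (a point): Centre of the stepped aluminium height block: 120 mm long (its x), 50 mm wide (y), 36 mm high (z); the point lies half-way along, across and 18 mm above its underside. Over the last 30 mm at its +x end the block is only 18 mm high (the low step); the other 90 mm are 36 mm high. About 0.35 to 0.65 kg, lying flat and loose on the granite.
- block_toe (a point): Middle of the end face of the height block's low step: 60 mm along the block's +x from its centre, 9 mm above its underside.
- bar_top (a point): Centre of the top face of the steel setting bar, fixed to the granite: 200 mm long (its x), 50 mm wide (y), 40 mm high, top level. A rigid black end stop, 24 x 46 mm and 34 mm high, is clamped on the bar near its +x end. Its flat face looks to the bar's -x, square to the bar, and lies anywhere from 48 to 76 mm along +x from this point; its place is not reported.
- stop_pin (a joint): How far the stop's brass spring pin is pushed in, m. The pin, 10 mm in diameter, stands out of the stop's face along the bar, its centre 9 mm above the bar's top. 0 = fully out (8 mm proud of the face), 0.008 = flush with the face, when a part bears on the stop. Its spring is soft, 0.25 N rising to 0.6 N.
- parallel: Loose bystander: a plain aluminium parallel, 120 x 50 x 36 mm with no step, a look-alike of the height block; origin at the centre of its underside.
- v_block: Loose bystander: steel V-block 80 x 60 x 50 mm; origin at the centre of its underside.
- bushing: Loose bystander: black die bushing, 68 mm diameter, 45 mm high; origin at the centre of its underside.
- red_block: Loose bystander: red anodized L-shaped height block, 50 x 50 mm, 85 mm high; origin at the centre of its underside.
Things that resemble listed ones, but are neither listed nor needed, are in the scene too. Leave any purple or turquoise look-alike of the part that bears block_mid alone.

How it is judged:
At the end, for the whole second after the job is handed in: The stepped height block lies flat and still on the bar, released, its low step towards the stop; the spring pin is in by more than 6.2 mm (gap to the stop under 1.8 mm); its sides are flush with the bar's within 2.5 mm at the centre and 0.04 rad (value of joint stop_pin above 0.0062 m and y of block_mid in the frame of bar_top between -0.0025 and 0.0025 m and angle between the x axis of block_mid and the x axis of bar_top, either way round below 0.04 rad and x of block_toe in the frame of bar_top above 0.03 m and angle between block_mid's own z axis and vertical below 0.03 rad and z of block_mid in the frame of bar_top between 0.0155 and 0.0205 m and linear speed of block below 0.01 m/s); the robot touches nothing.
It fails at once if a loose bystander was moved by more than 15 mm (distance of any of parallel, v_block, bushing, red_block from where it was at the start of the episode above 0.015 m).
It also fails if it takes over 48 s, if anything falls off the work surface, if the arm or the gripper's body presses on something with over 40 N, if the wrist force passes 120 N, or if a joint passes its speed limit or range.

## Robot

A 7-joint arm with a two-finger parallel gripper is mounted at the origin on the work surface. World frame = base frame: x ahead of the robot, y to its left, z up, the work surface at z = 0. Lengths are in m, angles in rad, forces in N, time in s.
With the tool pointing down it reaches from about 0.4 to 0.925 m from the base axis. Payload 5.6 kg.
Tool frame: the origin (TCP) lies on the centre line of the jaws, within the pads' length; the fingertips stand 22 mm ahead of it and the grasp point (between the pads) lies 3 mm ahead of it; z points along the fingers, y is the direction in which the jaws open and shut (so a half turn about z gives the same grasp; the last joint's range is limited). The gripper opens to 85 mm and grips with 20 to 120 N. Pads are 22 mm wide; open, the fingers measure 114 mm over their backs; the gripper's body (76 mm by 85 mm) begins 54 mm behind the grasp point. The pads swing forward as they close: fully open they stand 13 mm farther back than shut.
Start: joints at [-1.391, 0.468, -0.012, 1.603, 0.006, 1.071, -0.056], TCP at [0.144, 0.634, 0.253] pointing down, gripper open.
Joint ranges: [-2.53, 2.53], [-0.31, 2.02], [-1.57, 1.55], [0.28, 2.44], [-1.29, 4.43], [0.15, 1.84], [-2.92, 2.92]. Speed limits (rad/s): [2.57, 2.57, 3.14, 3.14, 3.14, 3.14, 3.14].

## Interface

Orientations are given as a rotation vector (axis times angle).
In Python, from plant import robot, read_camera, camera_model, boxes_of, outline_of gives the robot as it stands.
- The arm moves only by the tool drive_tool, never from a script. Its argument "commands" is a list of rows, each a list of 3 entries, a list of its own where there are three numbers: the finger opening in cm, from 0 to 8.54, then the shift along the tool's x, y, z in cm, then the turn, a rotation vector about the tool's x, y, z in rad. A call has 1 to 12 rows; each row is the pose to reach, as a shift and turn from the pose commanded when the call began, along the tool's axes at that moment; what a row does not reach only later rows make up. A row lasts 1/8 s, in which the tool goes at most 62.5 mm and 10.7 degrees, less where a joint would pass 70% of its speed; a pose out of reach is approached as far as the arm can. A call with a gripper value outside its range is refused whole. The fingers move at their own pace and stop on an object; "squeeze" is the grip in N (left out, the last holds). Time passes only in rows, so rows that repeat a pose let the fingers close. It gives the time, the measured TCP pose, the force and the opening at its end, in the units of the state.
- robot.sense(): the state, without advancing time (a new reading comes with each control period).
- read_camera(name): name is "side" or "top" or "wrist"; returns the picture (480x640x3 uint8, blue, green, red); there is no depth.
- camera_model(name): a dict with "intrinsics" (3x3 intrinsics, pixels), "extrinsics" (4x4, takes a point from world to camera coordinates); the wrist camera has in their place "T_tool_cam" (4x4, takes a point from camera to tool coordinates, whose origin is the TCP and whose axes are the flange's). Camera axes: x right, y up, looking along -z (the intrinsics and any distortion apply to the point x, -y, -z); pixel columns grow to the right and rows downward; lengths in m; the calibration is good to about 2 mm. A picture is of the moment at which its call begins: read the wrist's pose just before it. camera_model takes no time and is no camera call.
- robot.job_done(): hands the job in, once; it reports no verdict.
Trained networks look in the newest picture that a camera, given by its name, has taken for a name from the list of things; names that differ only in an ending like _2 or _b are one class to them, and where a whole thing is asked for, a point or a joint stands for the part that bears it (a point fixed in the world has none). Each returns a list of dicts, best first, with "confidence" (0 to 1); they miss things now and then, are a little off and sometimes report something else, mostly with a low value. They report only what shows in the picture. A call takes as long as a camera call. They do not tell look-alikes from the thing itself.
- boxes_of(label, camera): "rect" ([left, top, right, bottom] in pixels, round what is visible of it).
- outline_of(label, camera): "pixels" (480x640 bool, what is visible of it) and "rect" ([left, top, right, bottom] in pixels, round what is visible of it).
The state is a dict: "t": time; "joints": joint angles; "qvel": joint speeds; "joint_efforts": joint torques, N m; "eef_pos": TCP position; "tool_rot": TCP orientation; "ft_force": force on the tool from outside, world axes, zero at the start; "torque": the same for the moment, N m; "finger_gap": opening from 0.0 (shut) to 1.0 (fully open).
Only numpy, scipy, OpenCV 4.12 (cv2) and the standard library are available. Lean on these libraries where they do the work, as an engineer would, in place of code of your own. Each camera call takes 0.05 s, during which the arm holds its last target.

## Working session

There is one attempt and no reset: what is moved stays moved. The work goes in short steps, Python scripts to look and compute and a tool call to move; the robot and the scene stay as the last step left them, time stands still between calls to the robot, and variables do not carry over. Pictures are saved under pics/ and viewed, and the job is handed in when it is done.

Besides the shell and the picture viewer there is one more tool, called after ">>>" in YAML: its name, and indented under it one key for each argument. drive_tool: Moves the arm, as the interface text tells. Its arguments: {"type":"object","properties":{"commands":{"type":"array"},"squeeze":{"type":"number"}},"required":["commands"]}

```bash
mkdir -p pics; ls
python3 - <<'E'
from plant import *
import cv2,numpy as np
s=robot.sense();print(s)
for n in["side","top","wrist"]:
    im=read_camera(n);cv2.imwrite(f"pics/{n}0.png",im);np.save(f"pics/{n}0.npy",im)
    m=camera_model(n);print(n,{k:np.round(v,4).tolist() if not isinstance(v,str) else v for k,v in m.items()})
E
```

```text
pics
{'t': 0.0, 'joints': array([-1.39102358,  0.46836263, -0.01157991,  1.60366341,  0.00598711,
        1.07137427, -0.05630642]), 'qvel': array([-0.00021537,  0.00098131, -0.00034445, -0.00076427,  0.00161316,
        0.00103213, -0.00052437]), 'joint_efforts': array([-1.75761596e-05, -5.32381546e+01,  2.17686914e-02, -2.51308089e+01,
        1.14609743e-02,  7.63699907e-03, -9.46724128e-06]), 'eef_pos': array([0.14356538, 0.63340321, 0.25233124]), 'tool_rot': array([-3.49350188e-01, -3.12203200e+00,  2.78299944e-03]), 'ft_force': array([ 0.54251655,  0.68928951, -0.53871687]), 'torque': array([ 0.04307956, -0.02650831,  0.00414107]), 'finger_gap': 1.0000258045041943}
side {'intrinsics': [[597.9361, 0.0, 318.3022], [0.0, 597.9361, 232.5355], [0.0, 0.0, 1.0]], 'extrinsics': [[-0.9861, -0.1656, 0.0099, 0.5351], [0.135, -0.7667, 0.6277, -0.1372], [-0.0964, 0.6203, 0.7784, -1.2012], [0.0, 0.0, 0.0, 1.0]]}
top {'intrinsics': [[500.3732, 0.0, 320.6686], [0.0, 500.3732, 241.0673], [0.0, 0.0, 1.0]], 'extrinsics': [[0.0487, -0.9988, 0.0059, -0.0472], [0.9771, 0.0488, 0.207, -0.5544], [-0.2071, -0.0043, 0.9783, -0.9892], [0.0, 0.0, 0.0, 1.0]]}
wrist {'intrinsics': [[347.9277, 0.0, 320.6346], [0.0, 347.9277, 238.7701], [0.0, 0.0, 1.0]], 'T_tool_cam': [[-0.0006, 0.9613, 0.2757, 0.0699], [1.0, 0.0008, -0.0006, -0.0002], [-0.0008, 0.2757, -0.9613, -0.1205], [0.0, 0.0, 0.0, 1.0]]}
```

View pics/side0.png

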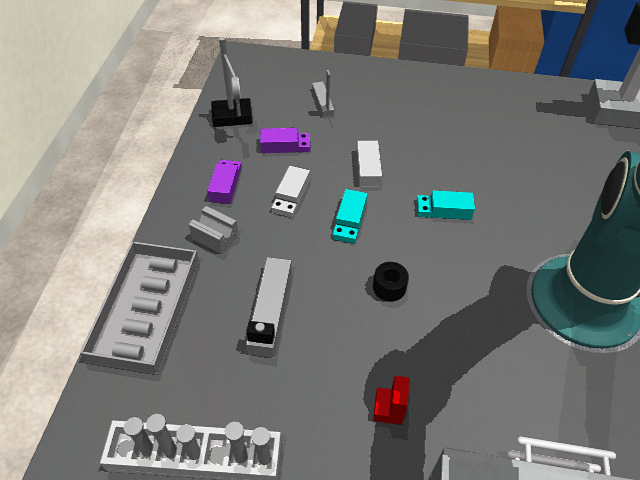

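View pics/top0.png

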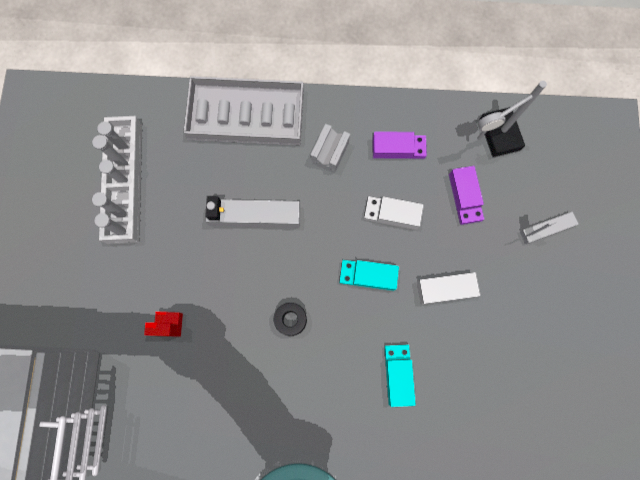

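View pics/wrist0.png

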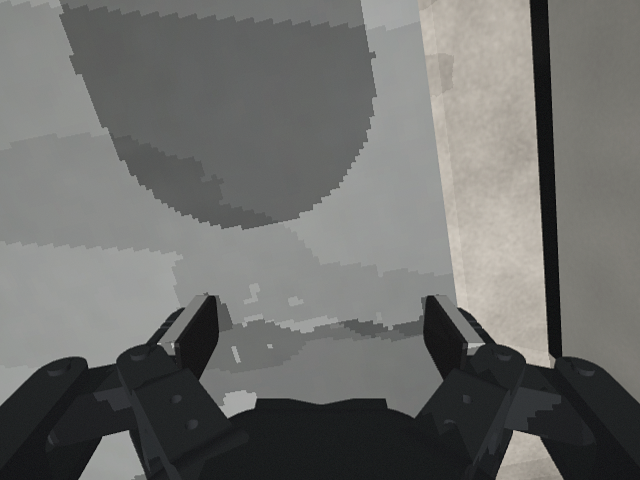

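Candidates: the silver stepped block is at top (394,211), with its two-hole low step at the left (373,208). The plain parallel at (449,288) has no step, and the purple and turquoise ones are look-alikes. The silver stepped one fits the description. The stop is at the left end of the bar, at (213,208). I'll confirm this in an enlarged crop and measure.

```bash
cat > h.py <<'E'
import numpy as np,cv2
from plant import *
from scipy.spatial.transform import Rotation as R
def ray(n,uv,T=None):
    m=camera_model(n);K=m["intrinsics"]
    if n=="wrist":
        s=T; Twc=np.eye(4);Twc[:3,:3]=R.from_rotvec(s["tool_rot"]).as_matrix();Twc[:3,3]=s["eef_pos"];Twc=Twc@m["T_tool_cam"]
    else: Twc=np.linalg.inv(m["extrinsics"])
    d=np.linalg.inv(K)@np.array([uv[0],uv[1],1.]);d=np.array([d[0],-d[1],-d[2]])
    return Twc[:3,3],Twc[:3,:3]@d
def pl(n,uv,z,T=None):
    o,d=ray(n,uv,T);return o+d*(z-o[2])/d[2]
def pr(n,p,T=None):
    m=camera_model(n);K=m["intrinsics"]
    if n=="wrist":
        s=T; Twc=np.eye(4);Twc[:3,:3]=R.from_rotvec(s["tool_rot"]).as_matrix();Twc[:3,3]=s["eef_pos"];E=np.linalg.inv(Twc@m["T_tool_cam"])
    else:E=m["extrinsics"]
    c=E[:3,:3]@np.asarray(p)+E[:3,3];c=K@np.array([c[0],-c[1],-c[2]]);return c[:2]/c[2]
E
python3 - <<'E'
from h import *
im=np.load("pics/top0.npy")
cv2.imwrite("pics/c1.png",cv2.resize(im[180:240,355:435],None,fx=8,fy=8,interpolation=cv2.INTER_NEAREST)) 
cv2.imwrite("pics/c2.png",cv2.resize(im[185:240,198:308],None,fx=7,fy=7,interpolation=cv2.INTER_NEAREST))
E
```

```text
(no output)
```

View pics/c1.png

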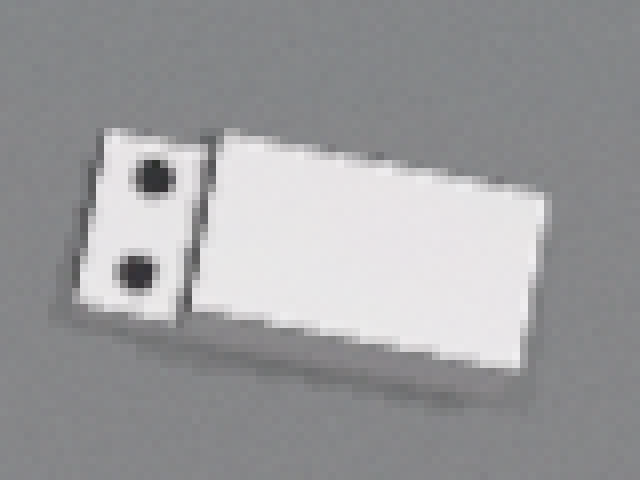

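View pics/c2.png

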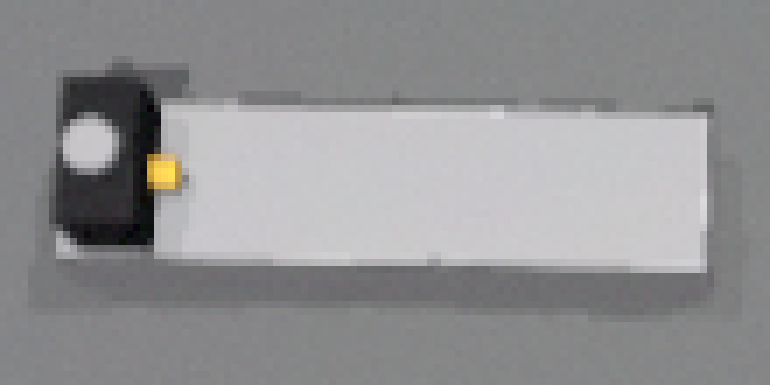

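The crop confirms it: silver, stepped, with two holes on the low step to the left. The stop's brass pin points right along the bar.

Run:
```python
from h import *
def A(x,y): return (x/8-.5+355,y/8-.5+180)
def B(x,y): return (x/7-.5+198,y/7-.5+185)
H=[pl("top",A(*p),.036) for p in[(222,132),(548,194),(522,368),(192,306)]]
L=[pl("top",A(*p),.018) for p in[(104,130),(80,300)]]
print(np.round(H+L,4))
f=lambda a,b:(round(float(np.linalg.norm(a-b)),4),round(float(np.arctan2(*(b-a)[1::-1])),4))
print("len",f(H[1],H[0]),f(H[2],H[3]),"wid",f(H[0],H[3]),f(H[1],H[2]))
print("toe",np.mean(L,0),f(*L))
back=(H[1]+H[2])/2;toe=np.mean(L,0);print("mid",(back+toe)/2,np.linalg.norm((toe-back)[:2]),f(back*[1,1,0],toe*[1,1,0]))
C=[pl("top",B(*p),.04) for p in[(160,102),(707,110),(707,271),(160,259)]]
print(np.round(C,4));print("bar",f(C[1],C[0]),f(C[2],C[3]),"w",f(C[1],C[2]),f(C[0],C[3]))
a=(C[1]+C[2])/2;b=(C[0]+C[3])/2;u=(b-a)/np.linalg.norm(b-a);print("bartop",a+.1*u,f(a,b))
print("pin tip",pl("top",B(182,172),.049),"face", pl("top",B(152,235),.042))
```

```text
[[ 0.6678 -0.149   0.036 ]
 [ 0.6548 -0.238   0.036 ]
 [ 0.6057 -0.2313  0.036 ]
 [ 0.6184 -0.1421  0.036 ]
 [ 0.6724 -0.1184  0.018 ]
 [ 0.6234 -0.1133  0.018 ]]
len (0.09, 1.4248) (0.0902, 1.4287) wid (0.0499, 3.0015) (0.0495, 3.006)
toe [ 0.64791456 -0.11585328  0.018     ] (0.0493, 3.0366)
mid [ 0.6390643  -0.17527014  0.027     ] 0.12014474218437844 (0.1201, 1.4229)
[[0.6419 0.2018 0.04  ]
 [0.6479 0.0326 0.04  ]
 [0.5967 0.0297 0.04  ]
 [0.592  0.1973 0.04  ]]
bar (0.1693, 1.606) (0.1677, 1.5984) w (0.0513, -3.0837) (0.0501, -3.0515)
bartop [0.61913433 0.13111337 0.04      ] (0.1685, 1.6022)
pin tip [0.61748457 0.19114807 0.049     ] face [0.598973   0.19999969 0.042     ]
```

```bash
cat >> h.py <<'E'
def rel(pos,yaw_y):
    """shift cm, turn for TCP at pos, tool y at world angle yaw_y, tool down"""
    s=robot.sense();M=R.from_rotvec(s["tool_rot"]).as_matrix()
    y=np.array([np.cos(yaw_y),np.sin(yaw_y),0]);z=np.array([0,0,-1.]);G=np.c_[np.cross(y,z),y,z]
    print("t",s["t"],"pos",np.round(s["eef_pos"],4),"F",np.round(s["ft_force"],1),"gap",round(s["finger_gap"]*85.4,1))
    print("shift",np.round(100*M.T@(np.array(pos)-s["eef_pos"]),2),"turn",np.round(R.from_matrix(M.T@G).as_rotvec(),3))
E
python3 - <<'E'
from h import *
rel((.638,-.181,.17),1.423-np.pi/2)
E
```

```text
t 0.15 pos [0.1436 0.6335 0.2526] F [-0.4  0.6  0.3] gap 85.5
shift [-66.22 -68.5    8.36] turn [-1.000e-03  1.000e-03  1.496e+00]
```

>>> drive_tool:
  commands:
    - [8.5,[-66.2,-68.5,8.3],[0,0,1.496]]
    - [8.5,[-66.2,-68.5,8.3],[0,0,1.496]]
    - [8.5,[-66.2,-68.5,8.3],[0,0,1.496]]
    - [8.5,[-66.2,-68.5,8.3],[0,0,1.496]]
    - [8.5,[-66.2,-68.5,8.3],[0,0,1.496]]
    - [8.5,[-66.2,-68.5,8.3],[0,0,1.496]]
    - [8.5,[-66.2,-68.5,8.3],[0,0,1.496]]
    - [8.5,[-66.2,-68.5,8.3],[0,0,1.496]]
    - [8.5,[-66.2,-68.5,8.3],[0,0,1.496]]
    - [8.5,[-66.2,-68.5,8.3],[0,0,1.496]]
    - [8.5,[-66.2,-68.5,8.3],[0,0,1.496]]
    - [8.5,[-66.2,-68.5,8.3],[0,0,1.496]]

```text
t: 1.65
eef_pos: [0.5321, -0.0063, 0.188]
tool_rot: [-2.379, -2.052, -0.001]
ft_force: [1.5, 0.4, 0.7]
finger_gap: 0.997
```

Run:
```python
from h import *
rel((.638,-.181,.17),1.423-np.pi/2)
```

```text
t 1.65 pos [ 0.5321 -0.0063  0.188 ] F [1.5 0.4 0.7] gap 85.1
shift [-15.73  13.04   1.8 ] turn [ 0. -0.  0.]
```

>>> drive_tool:
  commands:
    - [8.5,[-15.7,13.0,1.8],[0,0,0]]
    - [8.5,[-15.7,13.0,1.8],[0,0,0]]
    - [8.5,[-15.7,13.0,1.8],[0,0,0]]
    - [8.5,[-15.7,13.0,1.8],[0,0,0]]
    - [8.5,[-15.7,13.0,1.8],[0,0,0]]
    - [8.5,[-15.7,13.0,1.8],[0,0,0]]

```text
t: 2.4
eef_pos: [0.6363, -0.1769, 0.17]
tool_rot: [-2.376, -2.052, -0.001]
ft_force: [-0.4, -0.0, 0.0]
finger_gap: 0.993
```

Run:
```python
from h import *
rel((.638,-.181,.034),1.423-np.pi/2)
s=robot.sense();im=read_camera("wrist");np.save("pics/w1.npy",im)
t=1.423;o=np.array([.639,-.1753,0]);ex=np.array([np.cos(t),np.sin(t),0]);ey=np.array([-ex[1],ex[0],0])
for x,y,z in[(-60,-25,36),(-60,25,36),(30,25,36),(30,-25,36),(60,25,18),(60,-25,18)]:
    u=pr("wrist",o+(ex*x+ey*y+np.array([0,0,z]))/1000,s);cv2.circle(im,tuple(int(round(v)) for v in u),3,(0,0,255),1)
cv2.imwrite("pics/w1.png",im)
```

```text
t 2.4 pos [ 0.6363 -0.1769  0.17  ] F [-0.4 -0.   0. ] gap 84.8
shift [-0.41  0.24 13.6 ] turn [-0.001 -0.002  0.002]
```

View pics/w1.png

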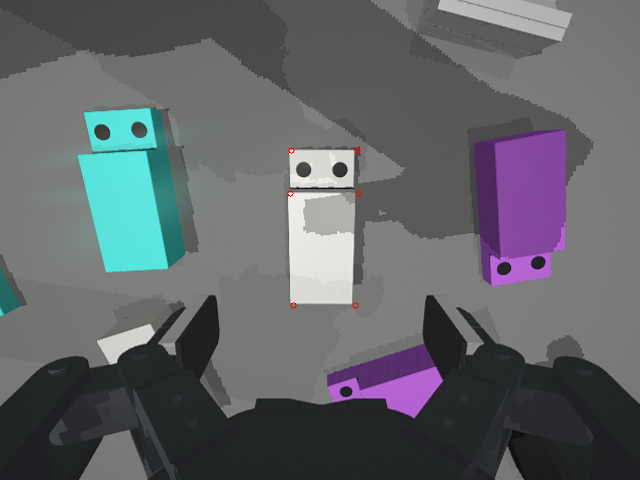

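The wrist view agrees with the model corners within about 3 px: block at (322,230), low step at the top (322,168). Next I descend.

>>> drive_tool:
  commands:
    - [8.5,[0,0,5],[0,0,0]]
    - [8.5,[0,0,8],[0,0,0]]
    - [8.5,[0,0,8],[0,0,0]]

```text
t: 2.82
eef_pos: [0.6351, -0.1767, 0.0883]
tool_rot: [-2.374, -2.051, 0.003]
ft_force: [-0.4, -0.2, 0.9]
finger_gap: 0.993
```

Run:
```python
from h import *
rel((.638,-.181,.034),1.423-np.pi/2)
print([np.round(pl("top",p,.036),3) for p in [(420,280),(477,274),(422,304)]])
```

```text
t 2.825 pos [ 0.6351 -0.1767  0.0883] F [-0.4 -0.2  0.9] gap 84.8
shift [-0.39  0.38  5.42] turn [-0.005 -0.001  0.002]
[array([ 0.487, -0.233,  0.036]), array([ 0.506, -0.353,  0.036]), array([ 0.437, -0.237,  0.036])]
```

>>> drive_tool:
  commands:
    - [8.5,[-0.4,0.4,2],[0,0,0]]
    - [8.5,[-0.4,0.4,4],[0,0,0]]
    - [8.5,[-0.4,0.4,5.4],[0,0,0]]
    - [8.5,[-0.4,0.4,5.4],[0,0,0]]
    - [8.5,[-0.4,0.4,5.4],[0,0,0]]

```text
t: 3.45
eef_pos: [0.6404, -0.1841, 0.0365]
tool_rot: [2.379, 2.05, 0.0]
ft_force: [0.7, -0.3, 0.9]
finger_gap: 0.995
```

Run:
```python
from h import *
rel((.638,-.181,.034),1.423-np.pi/2)
```

```text
t 3.45 pos [ 0.6404 -0.1841  0.0365] F [ 0.7 -0.3  0.9] gap 85.0
shift [ 0.27 -0.28  0.25] turn [ 0.001  0.    -0.   ]
```

>>> drive_tool:
  commands:
    - [8.5,[0.2,-0.2,0.2],[0,0,0]]
    - [4.0,[0.2,-0.2,0.2],[0,0,0]]
    - [4.0,[0.2,-0.2,0.2],[0,0,0]]
    - [4.0,[0.2,-0.2,0.2],[0,0,0]]
    - [4.0,[0.2,-0.2,0.2],[0,0,0]]
    - [4.0,[0.2,-0.2,0.2],[0,0,0]]
  squeeze: 45

```text
t: 4.2
eef_pos: [0.6377, -0.1815, 0.0347]
tool_rot: [-2.378, -2.05, 0.001]
ft_force: [-3.8, 1.7, 6.0]
finger_gap: 0.574
```

Run:
```python
from h import *
rel((.638,-.181,.034),1.423-np.pi/2)
s=robot.sense();im=read_camera("wrist");cv2.imwrite("pics/w2.png",im)
rel((.638,-.181,.034),1.423-np.pi/2)
```

```text
t 4.2 pos [ 0.6377 -0.1815  0.0347] F [-3.8  1.7  6. ] gap 49.0
shift [0.05 0.02 0.07] turn [-0.002 -0.001 -0.   ]
t 4.25 pos [ 0.6377 -0.1814  0.0347] F [-3.8  0.8  6.1] gap 49.1
shift [0.04 0.02 0.07] turn [-0.002 -0.001 -0.   ]
```

View pics/w2.png

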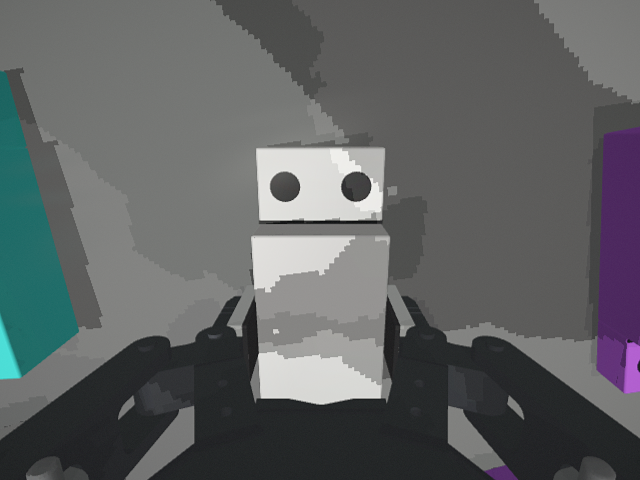

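The block is held, squarely between the jaws (gap 49 mm, step edge horizontal at v≈221). Lift.

>>> drive_tool:
  commands:
    - [4.0,[0,0,-1],[0,0,0]]
    - [4.0,[0,0,-4],[0,0,0]]
    - [4.0,[0,0,-8],[0,0,0]]
    - [4.0,[0,0,-11],[0,0,0]]
    - [4.0,[0,0,-11],[0,0,0]]
    - [4.0,[0,0,-11],[0,0,0]]

```text
t: 5.0
eef_pos: [0.6373, -0.1809, 0.1425]
tool_rot: [-2.378, -2.05, 0.002]
ft_force: [-0.6, -0.1, -7.9]
finger_gap: 0.578
```

Run:
```python
from h import *
s=robot.sense();im=read_camera("wrist");cv2.imwrite("pics/w3.png",im)
# toe distance along tool x using w2 geometry
import copy
s2=copy.deepcopy(s);s2["eef_pos"]=np.array([.6377,-.1815,.0347]);s2["tool_rot"]=np.array([-2.378,-2.05,.001])
M=R.from_rotvec(s2["tool_rot"]).as_matrix()
for uv,z in[((257,148),.018),((384,148),.018),((251,236),.036),((390,236),.036)]:
    print(np.round(1000*M.T@(pl("wrist",uv,z,s2)-s2["eef_pos"]),1))
rel((.619,.110,.145),1.602-np.pi/2)
```

```text
[ 66.6 -24.3  16.8]
[66.5 24.2 16.7]
[ 36.7 -24.7  -1.2]
[36.7 24.7 -1.3]
t 5.05 pos [ 0.6372 -0.1809  0.142 ] F [-0.5  0.  -6.4] gap 49.2
shift [28.5  -6.08 -0.26] turn [-0.003 -0.001 -0.179]
```

View pics/w3.png

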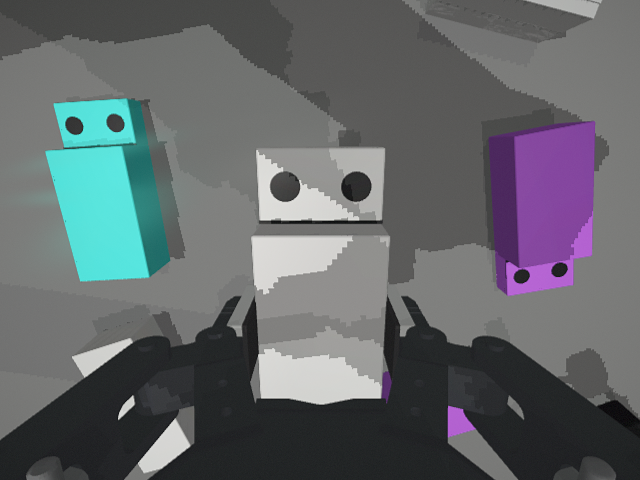

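The block is held untilted: toe 66.5 mm ahead of the TCP, underside 34.7 mm below it. Next, over the bar.

>>> drive_tool:
  commands:
    - [4.0,[26.5,-6.1,-1],[0,0,-0.179]]
    - [4.0,[26.5,-6.1,-1],[0,0,-0.179]]
    - [4.0,[26.5,-6.1,-1],[0,0,-0.179]]
    - [4.0,[26.5,-6.1,-1],[0,0,-0.179]]
    - [4.0,[26.5,-6.1,-1],[0,0,-0.179]]
    - [4.0,[26.5,-6.1,-1],[0,0,-0.179]]
    - [4.0,[26.5,-6.1,-1],[0,0,-0.179]]
    - [4.0,[26.5,-6.1,-1],[0,0,-0.179]]
    - [4.0,[26.5,-6.1,-1],[0,0,-0.179]]
    - [4.0,[26.5,-6.1,-1],[0,0,-0.179]]

```text
t: 6.3
eef_pos: [0.6173, 0.0889, 0.1542]
tool_rot: [2.188, 2.254, 0.0]
ft_force: [0.2, 0.6, -5.5]
finger_gap: 0.575
```

Run:
```python
from h import *
rel((.6204,.09,.145),1.602-np.pi/2)
s=robot.sense();im=read_camera("wrist");np.save("pics/w4.npy",im);cv2.imwrite("pics/w4.png",im);print(s["tool_rot"].tolist(),s["eef_pos"].tolist())
```

```text
t 6.3 pos [0.6173 0.0889 0.1542] F [ 0.2  0.6 -5.5] gap 49.1
shift [0.1  0.32 0.92] turn [ 0.     0.    -0.001]
[2.187990778932125, 2.254305081486612, 5.778886163423302e-05] [0.6172594499454007, 0.08885772947610118, 0.1542132639808101]
```

View pics/w4.png

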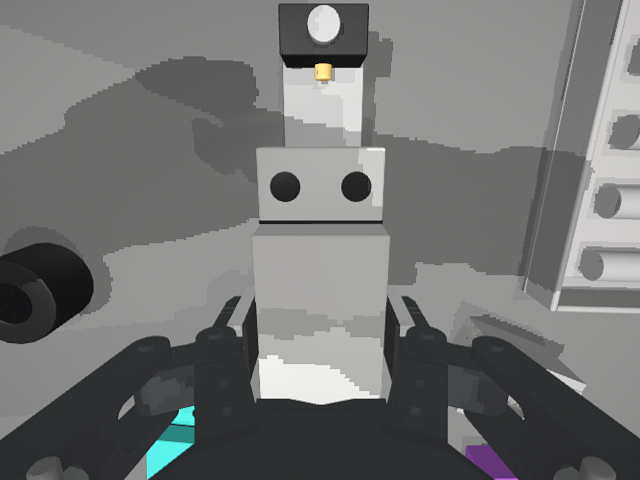

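```bash
cat > bar.py <<'E'
from h import *
def bar(im,s,rows,lo,hi,z=.04):
    g=im.astype(float).mean(2);M=R.from_rotvec(s["tool_rot"]).as_matrix();o=[]
    for r in rows:
        w=g[r-1:r+2].mean(0);d=np.diff(w)
        def sub(i):
            k=np.arange(i-2,i+3);a=np.abs(d[k]);return (k*a).sum()/a.sum()+.5
        l=lo[0]+np.argmax(d[lo[0]:lo[1]]);h=hi[0]+np.argmin(d[hi[0]:hi[1]])
        a,b=[M.T@(pl("wrist",(sub(i),r),z,s)-s["eef_pos"])*1000 for i in(l,h)]
        o.append((a[0],a[1],b[0],b[1],r,sub(l),sub(h)))
    o=np.array(o);print(np.round(o,2))
    pa=np.polyfit(o[:,0],o[:,1],1);pb=np.polyfit(o[:,2],o[:,3],1)
    print("slopes",pa[0],pb[0],"mid at x=0,100:",(pa[1]+pb[1])/2,(np.polyval(pa,100)+np.polyval(pb,100))/2)
E
python3 - <<'E'
from bar import *
im=np.load("pics/w4.npy");s=dict(tool_rot=[2.187990778932125, 2.254305081486612, 5.8e-05],eef_pos=np.array([0.6172594, 0.0888577, 0.154213]))
bar(im,s,range(82,144,6),(272,295),(352,372))
E
```

```text
[[103.99 -23.49 103.97  26.04  82.   282.7  362.38]
 [100.54 -23.34 100.52  26.08  88.   283.11 362.26]
 [ 97.06 -23.26  97.03  26.    94.   283.4  361.96]
 [ 93.55 -23.32  93.52  25.97 100.   283.48 361.73]
 [ 90.   -23.41  89.98  25.93 106.   283.51 361.48]
 [ 86.43 -23.51  86.4   25.96 112.   283.51 361.36]
 [ 82.82 -17.23  82.79  26.08 118.   293.52 361.36]
 [ 79.18 -23.42  79.15  26.02 124.   283.98 361.09]
 [ 75.51 -23.39  75.48  26.05 130.   284.21 360.95]
 [ 71.8  -23.35  71.77  25.98 136.   284.43 360.68]
 [ 68.06 -23.35  68.03  25.97 142.   284.6  360.47]]
slopes -0.015064638789180266 0.0009677805941460924 mid at x=0,100: 2.198763298294187 1.4939203885424792
```

>>> drive_tool:
  commands:
    - [4.0,[0,0.13,2],[0,0,0]]
    - [4.0,[0,0.13,5],[0,0,0]]
    - [4.0,[0,0.13,7],[0,0,0]]
    - [4.0,[0,0.13,7.3],[0,0,0]]
    - [4.0,[0,0.13,7.3],[0,0,0]]
    - [4.0,[0,0.13,7.3],[0,0,0]]

```text
t: 7.1
eef_pos: [0.6194, 0.0896, 0.0823]
tool_rot: [2.186, 2.255, 0.003]
ft_force: [0.2, -0.7, -5.7]
finger_gap: 0.572
```

Run:
```python
from bar import *
rel((.6204,.09,.0747),1.602-np.pi/2)
s=robot.sense();im=read_camera("wrist");np.save("pics/w5.npy",im);cv2.imwrite("pics/w5.png",im);print(s["tool_rot"].tolist(),s["eef_pos"].tolist())
```

```text
t 7.1 pos [0.6194 0.0896 0.0823] F [ 0.2 -0.7 -5.7] gap 48.8
shift [0.03 0.1  0.76] turn [ 0.002 -0.    -0.   ]
[2.1860772652525235, 2.2545540730503757, 0.0027650571680183263] [0.6193588329835518, 0.08961541281402541, 0.08226132535724331]
```

View pics/w5.png

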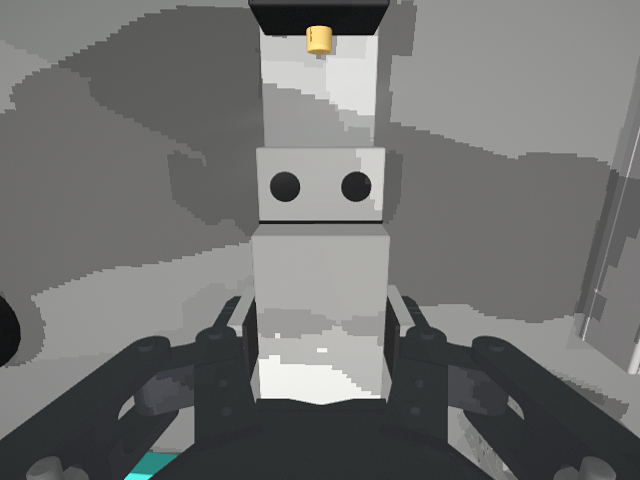

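Run:
```python
from bar import *
im=np.load("pics/w5.npy");s=dict(tool_rot=[2.1860772652525235, 2.2545540730503757, 0.0027650571680183263],eef_pos=np.array([0.6193588329835518, 0.08961541281402541, 0.08226132535724331]))
bar(im,s,range(42,146,8),(254,270),(370,386))
M=R.from_rotvec(s["tool_rot"]).as_matrix()
for uv,z in[((320,36),.04),((320,54),.049)]:print(1000*M.T@(pl("wrist",uv,z,s)-s["eef_pos"]))
```

```text
[[108.93 -25.56 108.93  23.89  42.   259.46 377.47]
 [105.91 -25.51 105.91  23.94  50.   259.92 377.26]
 [102.86 -25.49 102.86  23.81  58.   260.32 376.65]
 [ 99.77 -25.6   99.77  23.84  66.   260.4  376.41]
 [ 96.65 -25.61  96.64  23.92  74.   260.73 376.28]
 [ 93.49 -25.17  93.48  23.78  82.   262.11 375.63]
 [ 90.29 -25.48  90.28  23.8   90.   261.73 375.36]
 [ 87.06 -25.38  87.05  23.9   98.   262.3  375.27]
 [ 83.79 -25.35  83.77  23.76 106.   262.73 374.64]
 [ 80.48 -25.48  80.46  23.77 114.   262.78 374.34]
 [ 77.13 -25.36  77.11  23.87 122.   263.4  374.25]
 [ 73.74 -25.37  73.71  23.71 130.   263.73 373.57]
 [ 70.31 -25.48  70.28  23.58 138.   263.84 372.97]]
slopes -0.0040459467496267165 0.005513525068372733 mid at x=0,100: -0.8832681418438124 -0.8098892259065114
[111.17040929  -0.195553    42.30010877]
[102.47206171  -0.19225332  33.29703583]
```

>>> drive_tool:
  commands:
    - [4.0,[0.5,-0.08,0.4],[0,0,0]]
    - [4.0,[1.5,-0.08,0.6],[0,0,0]]
    - [4.0,[2.5,-0.08,0.6],[0,0,0]]
    - [4.0,[2.5,-0.08,0.6],[0,0,0]]
    - [4.0,[2.5,-0.08,0.6],[0,0,0]]
    - [4.0,[2.5,-0.08,0.6],[0,0,0]]

```text
t: 7.9
eef_pos: [0.617, 0.114, 0.0753]
tool_rot: [2.187, 2.254, -0.0]
ft_force: [-0.4, 0.0, -6.2]
finger_gap: 0.577
```

Run:
```python
from bar import *
rel((.6185,.09,.0747),1.602-np.pi/2)
s=robot.sense();im=read_camera("wrist");np.save("pics/w6.npy",im);cv2.imwrite("pics/w6.png",im)
bar(im,s,range(90,146,8),(254,270),(370,386))
s=robot.sense();im=read_camera("side");cv2.imwrite("pics/s6.png",cv2.resize(im[230:370,220:320],None,fx=5,fy=4))
```

```text
t 7.9 pos [0.617  0.114  0.0753] F [-0.4  0.  -6.2] gap 49.3
shift [-2.4   0.08  0.06] turn [ 0.     0.    -0.001]
[[ 89.41 -23.37  89.39  22.47  90.   264.18 374.66]
 [ 86.32 -23.75  86.29  25.42  98.   263.59 381.41]
 [ 83.18 -23.96  83.16  25.55 106.   263.44 381.35]
 [ 80.02 -23.77  79.99  25.42 114.   264.25 380.7 ]
 [ 76.81 -23.73  76.78  25.43 122.   264.67 380.38]
 [ 73.57 -23.83  73.54  25.56 130.   264.79 380.31]
 [ 70.28 -23.74  70.25  25.37 138.   265.34 379.53]]
slopes 0.011216032376182178 -0.0982222036360452 mid at x=0,100: 4.125818552760748 -0.22449001023240456
```

View pics/w6.png

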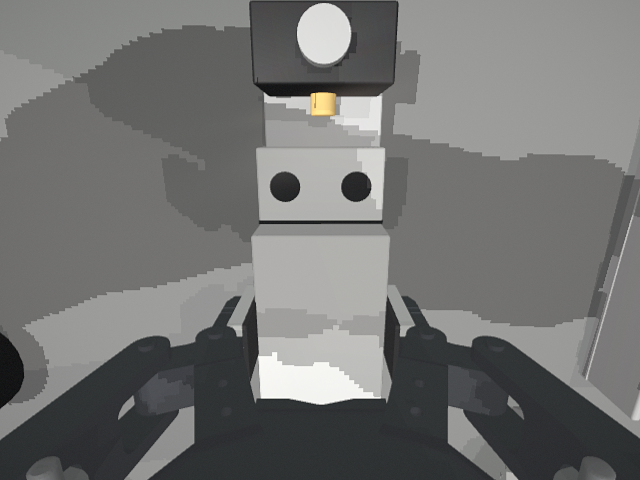

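View pics/s6.png

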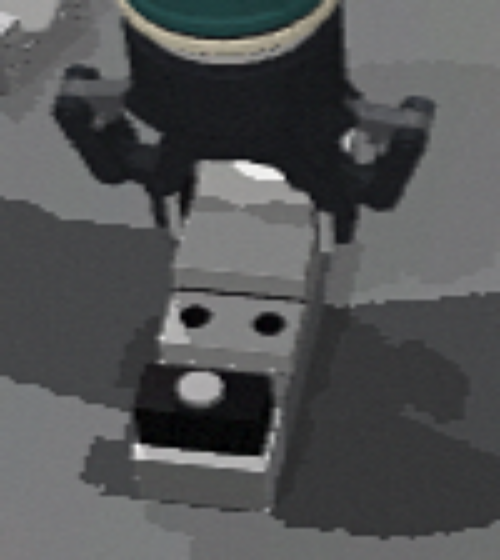

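>>> drive_tool:
  commands:
    - [4.0,[0.4,0.07,0],[0,0,0]]
    - [4.0,[0.9,0.07,0],[0,0,0]]
    - [4.0,[1.3,0.07,0],[0,0,0]]
    - [4.0,[1.5,0.07,0],[0,0,0]]
    - [4.0,[1.5,0.07,0],[0,0,0]]
    - [4.0,[1.5,0.07,0],[0,0,0]]
    - [4.0,[1.5,0.07,0],[0,0,0]]

```text
t: 8.88
eef_pos: [0.6171, 0.1293, 0.0752]
tool_rot: [2.187, 2.255, -0.0]
ft_force: [0.2, -0.4, -5.3]
finger_gap: 0.574
```

Run:
```python
from bar import *
rel((.6185,.1325,.0747),1.602-np.pi/2)
s=robot.sense();im=read_camera("wrist");np.save("pics/w7.npy",im);cv2.imwrite("pics/w7.png",im[60:360,160:480].repeat(2,0).repeat(2,1))
bar(im,s,range(134,146,2),(254,270),(370,386))
```

```text
t 8.875 pos [0.6171 0.1293 0.0752] F [ 0.2 -0.4 -5.3] gap 49.0
shift [0.32 0.15 0.05] turn [-0.     0.    -0.001]
[[ 71.93 -24.55  71.9   25.   134.   263.24 378.86]
 [ 71.11 -24.51  71.08  24.86 136.   263.44 378.45]
 [ 70.28 -24.52  70.25  24.87 138.   263.49 378.38]
 [ 69.45 -24.53  69.43  24.91 140.   263.56 378.39]
 [ 68.62 -24.5   68.6   24.98 142.   263.73 378.46]
 [ 67.79 -24.31  67.76  24.98 144.   264.25 378.39]]
slopes -0.04370442026170943 -0.010014017378467252 mid at x=0,100: 2.100381146730987 -0.5855407352778474
```

View pics/w7.png

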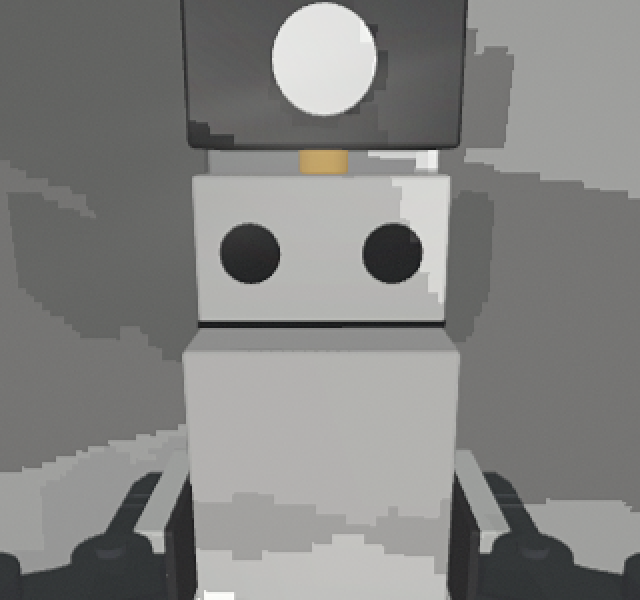

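Lateral offset is about 0.2 mm and the toe is touching the pin, with roughly 4–5 mm left to the face. Now I feel for the stop in small steps.

>>> drive_tool:
  commands:
    - [4.0,[0.15,0,0],[0,0,0]]
    - [4.0,[0.3,0,0],[0,0,0]]
    - [4.0,[0.3,0,0],[0,0,0]]
    - [4.0,[0.3,0,0],[0,0,0]]

```text
t: 9.43
eef_pos: [0.617, 0.1326, 0.0752]
tool_rot: [2.187, 2.256, 0.0]
ft_force: [-1.0, 0.4, -5.7]
finger_gap: 0.577
```

>>> drive_tool:
  commands:
    - [4.0,[0.06,0,0],[0,0,0]]
    - [4.0,[0.06,0,0],[0,0,0]]
    - [4.0,[0.12,0,0],[0,0,0]]
    - [4.0,[0.12,0,0],[0,0,0]]

```text
t: 9.93
eef_pos: [0.617, 0.1338, 0.0752]
tool_rot: [2.187, 2.256, 0.0]
ft_force: [0.8, -0.6, -6.7]
finger_gap: 0.577
```

>>> drive_tool:
  commands:
    - [4.0,[0.06,0,0],[0,0,0]]
    - [4.0,[0.06,0,0],[0,0,0]]
    - [4.0,[0.1,0,0],[0,0,0]]
    - [4.0,[0.1,0,0],[0,0,0]]

```text
t: 10.42
eef_pos: [0.617, 0.1339, 0.0752]
tool_rot: [2.187, 2.254, -0.001]
ft_force: [-0.6, -4.0, -4.0]
finger_gap: 0.575
```

Run:
```python
from bar import *
s=robot.sense();im=read_camera("wrist");cv2.imwrite("pics/w8.png",im[60:260,200:440].repeat(3,0).repeat(3,1))
print(s["eef_pos"],s["ft_force"])
```

```text
[0.61696313 0.1339049  0.07521726] [-0.56190832 -3.95457779 -3.99743974]
```

View pics/w8.png

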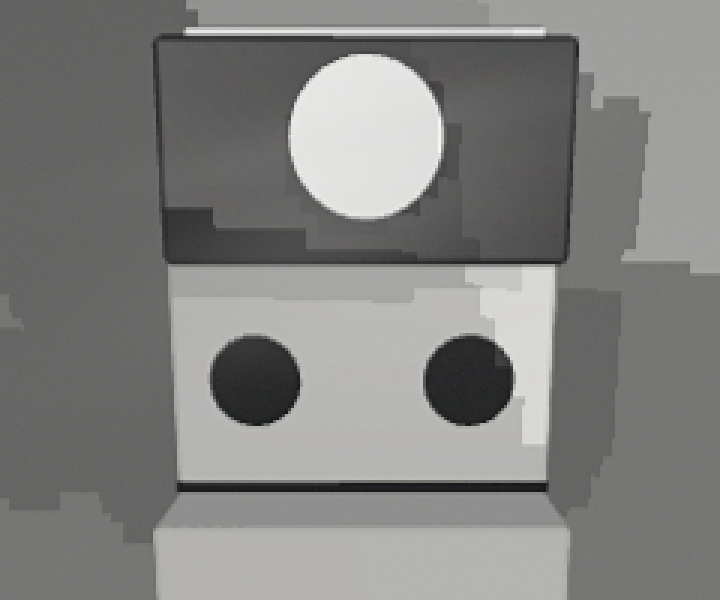

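The stop is felt: reaction is −4 N along y and the TCP stalls at y=0.1339. Lower onto the bar, keeping a light push.

>>> drive_tool:
  commands:
    - [4.0,[0,0,0.05],[0,0,0]]
    - [4.0,[0,0,0.05],[0,0,0]]
    - [4.0,[0,0,0.08],[0,0,0]]
    - [4.0,[0,0,0.08],[0,0,0]]

```text
t: 10.98
eef_pos: [0.6171, 0.1339, 0.0747]
tool_rot: [2.187, 2.254, -0.001]
ft_force: [-1.2, -4.9, -1.4]
finger_gap: 0.575
```

>>> drive_tool:
  commands:
    - [4.0,[0,0,0.05],[0,0,0]]
    - [4.0,[0,0,0.05],[0,0,0]]
    - [4.0,[0,0,0.08],[0,0,0]]
    - [4.0,[0,0,0.08],[0,0,0]]

```text
t: 11.48
eef_pos: [0.6171, 0.1339, 0.0747]
tool_rot: [2.188, 2.255, -0.0]
ft_force: [-2.4, -6.0, 3.5]
finger_gap: 0.573
```

Seated on the bar: z has stopped at 0.0747 and Fz rose to +3.5 N. Release.

>>> drive_tool:
  commands:
    - [4.9,[0,0,0],[0,0,0]]
    - [5.5,[0,0,0],[0,0,0]]
    - [7.5,[0,0,0],[0,0,0]]
    - [8.0,[0,0,0],[0,0,0]]
    - [8.0,[0,0,0],[0,0,0]]

```text
t: 12.1
eef_pos: [0.6172, 0.1352, 0.0737]
tool_rot: [2.186, 2.256, 0.001]
ft_force: [-0.5, -0.3, -1.2]
finger_gap: 0.933
```

Run:
```python
from bar import *
s=robot.sense();im=read_camera("wrist");np.save("pics/w9.npy",im);cv2.imwrite("pics/w9.png",im)
print(s["eef_pos"],s["ft_force"],s["finger_gap"])
```

```text
[0.61715084 0.1352461  0.07373876] [-0.54130213 -0.29790761 -1.23260475] 0.9330091145289727
```

View pics/w9.png

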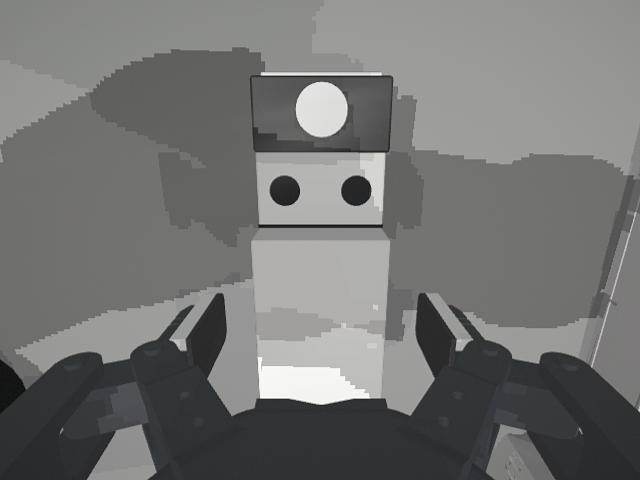

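Released, with the block against the stop and the jaws clear. Rise, back off and check.

>>> drive_tool:
  commands:
    - [8.0,[0,0,-2],[0,0,0]]
    - [8.0,[0,0,-6],[0,0,0]]
    - [8.0,[-1,0,-11],[0,0,0]]
    - [8.0,[-3,0,-14],[0,0,0]]
    - [8.0,[-3,0,-14],[0,0,0]]
    - [8.0,[-3,0,-14],[0,0,0]]

```text
t: 12.9
eef_pos: [0.6175, 0.1054, 0.2138]
tool_rot: [-2.186, -2.255, -0.001]
ft_force: [-0.2, 0.4, -0.2]
finger_gap: 0.933
```

Run:
```python
from bar import *
s=robot.sense();im=read_camera("wrist");np.save("pics/w10.npy",im);cv2.imwrite("pics/w10.png",im[0:240,200:440].repeat(3,0).repeat(3,1)[:600])
print(s["eef_pos"].tolist(),s["tool_rot"].tolist(),s["ft_force"])
im=read_camera("side");cv2.imwrite("pics/s10.png",cv2.resize(im[230:370,220:320],None,fx=5,fy=4))
```

```text
[0.6174969675553862, 0.10535559564026714, 0.2137990422306403] [-2.1860546046757, -2.2552399154570675, -0.0008134106592734987] [-0.24785627  0.35976376 -0.23046026]
```

View pics/w10.png

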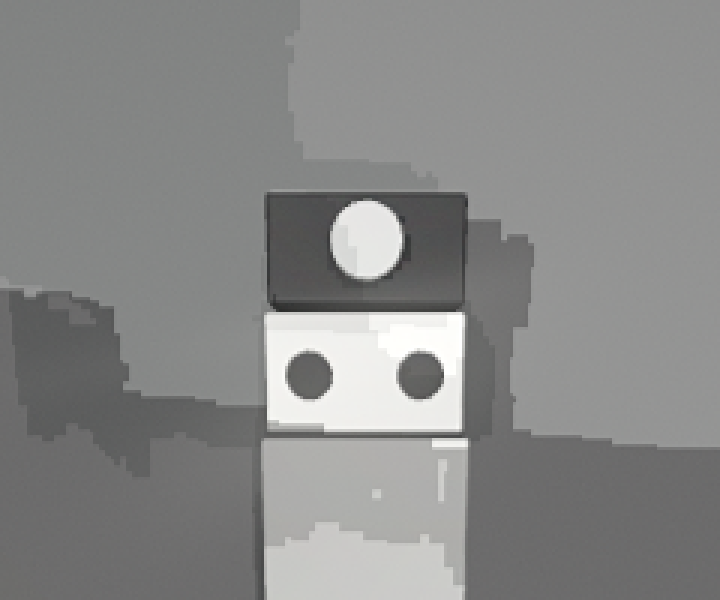

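View pics/s10.png

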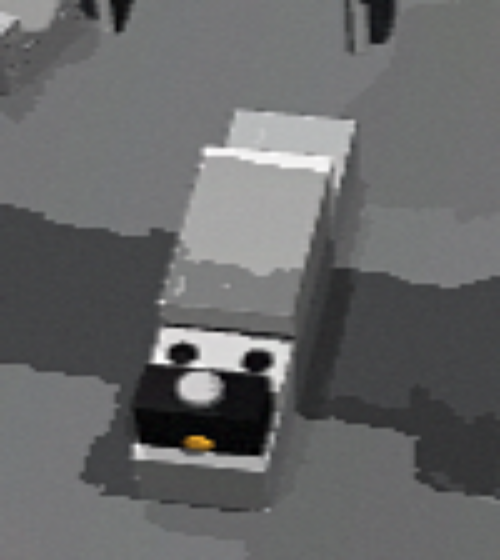

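The brass pin now shows through the back of the stop (side crop (198,442)), so it is pushed in. I'll back the arm off for a clear view of bar and block sides.

>>> drive_tool:
  commands:
    - [8.0,[-5,0,-2],[0,0,0]]
    - [8.0,[-11,0,-4],[0,0,0]]
    - [8.0,[-16,0,-4],[0,0,0]]
    - [8.0,[-16,0,-4],[0,0,0]]
    - [8.0,[-16,0,-4],[0,0,0]]
    - [8.0,[-16,0,-4],[0,0,0]]

```text
t: 13.75
eef_pos: [0.6228, -0.0529, 0.2527]
tool_rot: [-2.182, -2.258, 0.001]
ft_force: [-1.1, 0.2, -0.5]
finger_gap: 0.938
```

Run:
```python
from bar import *
s=robot.sense();im=read_camera("wrist");np.save("pics/w11.npy",im);cv2.imwrite("pics/w11.png",im)
print(s["eef_pos"].tolist(),s["tool_rot"].tolist(),s["ft_force"])
im=read_camera("top");np.save("pics/t11.npy",im);cv2.imwrite("pics/t11.png",im)
cv2.imwrite("pics/t11c.png",cv2.resize(im[185:240,198:308],None,fx=7,fy=7,interpolation=cv2.INTER_NEAREST))
```

```text
[0.6227777581544689, -0.05288178594900607, 0.25271403392505754] [-2.1823236534472077, -2.257802876556279, 0.0008017042802959685] [-1.14146769  0.22889482 -0.45162101]
```

View pics/w11.png

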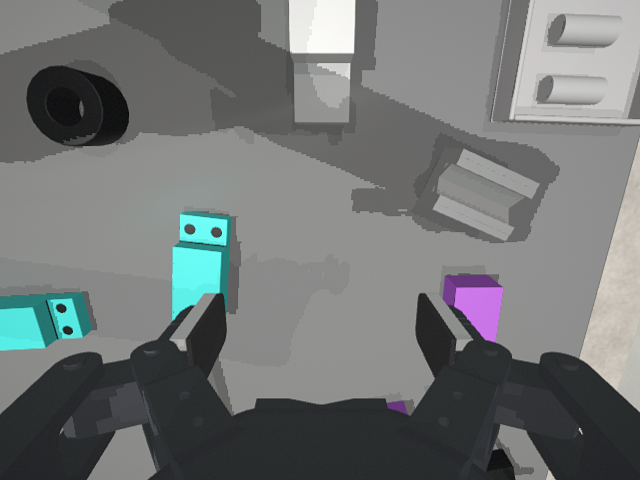

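View pics/t11c.png

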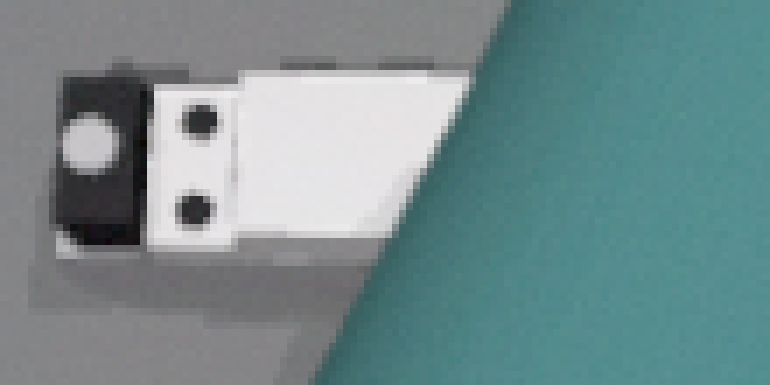

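View pics/t11.png

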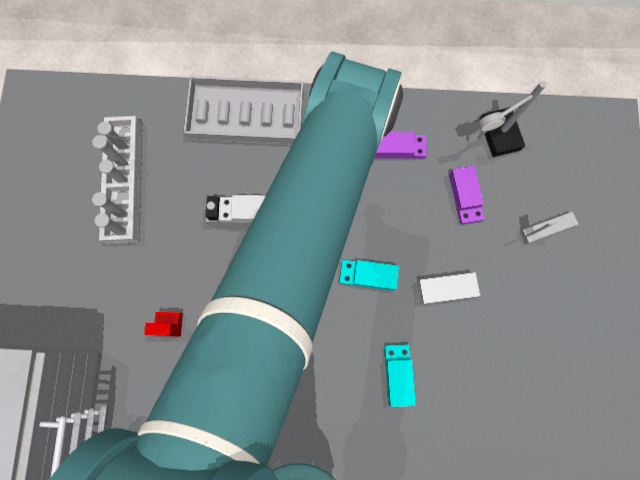

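Run:
```python
from bar import *
im=np.load("pics/w11.npy");s=dict(tool_rot=[-2.1823236534472077, -2.257802876556279, 0.0008017042802959685],eef_pos=np.array([0.6227777581544689, -0.05288178594900607, 0.25271403392505754]))
cv2.imwrite("pics/w11c.png",im[0:140,250:400].repeat(4,0).repeat(4,1))
print("block");bar(im,s,range(4,52,6),(280,296),(346,362),.076)
print("bar");bar(im,s,range(70,122,6),(286,302),(342,358),.04)
B=lambda x,y:(x/7-.5+198,y/7-.5+185)
print("toe",pl("top",B(152,165),.058),"face(old est .2000 wrist .2004)")
print("blk sides",pl("top",B(240,72),.076),pl("top",B(240,236),.076),pl("top",B(380,72),.076),pl("top",B(380,236),.076))
```

```text
block
[[166.7  -23.82 166.65  25.63   4.   288.47 354.83]
 [162.78 -23.89 162.74  25.62  10.   288.51 354.69]
 [158.83 -24.04 158.79  25.7   16.   288.45 354.65]
 [154.85 -24.01 154.81  25.66  22.   288.62 354.46]
 [150.84 -24.1  150.79  25.57  28.   288.65 354.2 ]
 [146.79 -24.02 146.75  25.56  34.   288.89 354.05]
 [142.71 -24.02 142.66  25.52  40.   289.03 353.86]
 [138.59 -23.9  138.55  25.56  46.   289.31 353.77]]
slopes 0.0034992525789438425 0.004474156762636977 mid at x=0,100: 0.2042385805442688 0.6029090476233101
bar
[[128.06 -23.7  128.03  25.61  70.   293.39 349.74]
 [123.25 -23.68 123.21  25.57  76.   293.54 349.57]
 [118.39 -23.77 118.35  25.61  82.   293.56 349.5 ]
 [113.48 -23.86 113.45  25.68  88.   293.58 349.46]
 [108.54 -23.94 108.5   25.41  94.   293.61 349.03]
 [103.55 -24.01 103.52  25.37 100.   293.66 348.86]
 [ 98.52 -24.1   98.48  25.33 106.   293.67 348.7 ]
 [ 93.44 -23.85  93.41  25.46 112.   294.08 348.72]
 [ 88.32 -23.94  88.28  25.44 118.   294.1  348.57]]
slopes 0.007555954907810028 0.006309033195680138 mid at x=0,100: 0.061559796081066764 0.7548092012555738
toe [0.61679514 0.19853329 0.058     ] face(old est .2000 wrist .2004)
blk sides [0.64200838 0.170954   0.076     ] [0.59148919 0.1666285  0.076     ] [0.64412324 0.12913141 0.076     ] [0.59357057 0.12522298 0.076     ]
```

View pics/w11c.png

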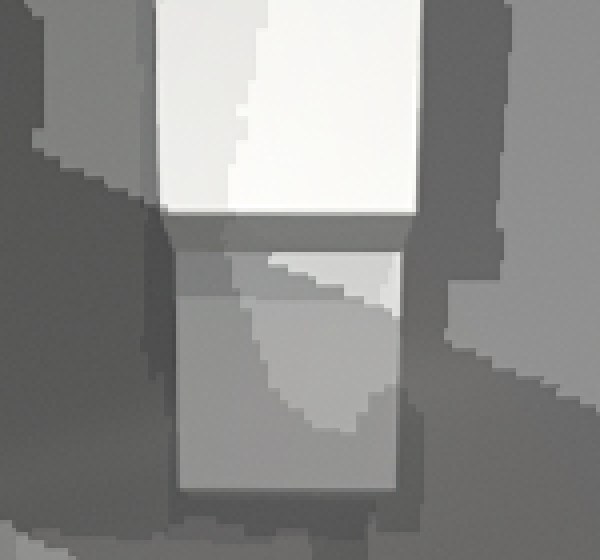

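```bash
python3 - <<'E'
from h import *
def edge(f,s,lo,hi,z):
    g=np.load(f).astype(float).mean(2)[:,300:345].mean(1);d=np.abs(np.diff(g));i=lo+np.argmax(d[lo:hi]);k=np.arange(i-2,i+3);v=(k*d[k]).sum()/d[k].sum()+.5
    print(f,v,pl("wrist",(321,v),z,s))
t=[2.187,2.255,0]
edge("pics/w7.npy",dict(tool_rot=t,eef_pos=np.array([.6171,.1293,.0752])),231,245,.0765)
edge("pics/w9.npy",dict(tool_rot=[2.186,2.256,.001],eef_pos=np.array([.61715,.13525,.07374])),234,248,.076)
edge("pics/w10.npy",dict(tool_rot=[-2.18605,-2.25524,-.0008],eef_pos=np.array([.6175,.10536,.2138])),142,150,.076)
# rear end of stop: top-back edge vs
E
python3 - <<'E'
import numpy as np,cv2
im=np.load("pics/w10.npy");cv2.imwrite("pics/w10c.png",cv2.resize(im[85:160,275:375],None,fx=7,fy=7,interpolation=cv2.INTER_NEAREST))
E
```

```text
pics/w7.npy 235.2685876912131 [0.61611031 0.16622432 0.0765    ]
pics/w9.npy 239.85173697270474 [0.61616907 0.17075055 0.076     ]
pics/w10.npy 144.07497245619646 [0.61574422 0.1719038  0.076     ]
```

View pics/w10c.png

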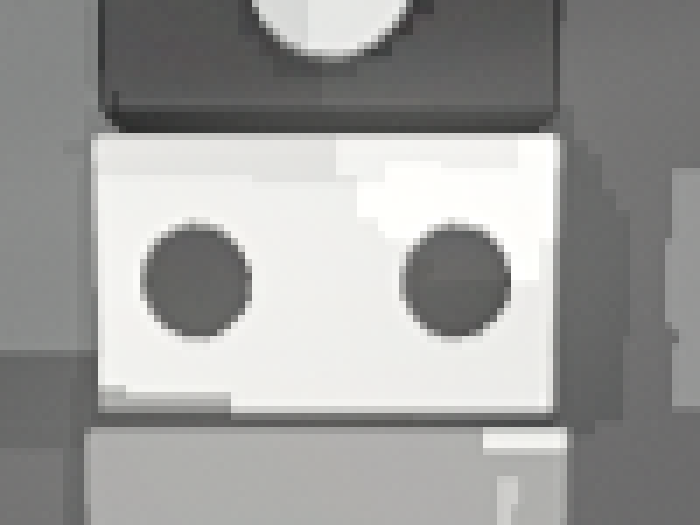

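The block has not backed off: step edge at y=0.1708 in contact and 0.1708 after release. It sits about 0.3 mm off the bar's centre line, with about 0.003 rad of yaw. Handing in.

Run:
```python
from h import *
s=robot.sense();print(s["t"],s["qvel"].round(4),s["ft_force"])
print(robot.job_done())
```

```text
13.85 [ 0.0032 -0.0037  0.0091 -0.0011  0.0027  0.0006 -0.0009] [ 0.13528111 -0.61282982 -0.04233956]
the job is handed in; nothing more can be done
None
```

The stepped aluminium block is on the setting bar with its low step against the end stop, released, and the job was handed in at about 13.9 s. No verdict came back.

I gripped the silver stepped block across its width, carried it over the bar and advanced it until the stop pushed back. At about −4 N the arm stalled. I then lowered the block onto the bar, let go and backed the arm off.

- **Against the stop:** the step edge read y = 0.1708 m both at contact and after release. A later wrist view read 0.1719 m, about 1 mm further towards the stop, which I take as camera error. The brass pin shows through the back of the stop, so it is pushed in, but I could not read its depth directly.
- **Flush with the bar:** about 0.3 mm off the centre line and about 0.003 rad of yaw by the wrist camera.
- **Disagreement:** the top camera put the toe about 1.5 mm short of its own rough estimate of the stop face. That is within its pixel size of about 2 mm, so I went by the force and the wrist camera.
- **Other pieces:** the arm never touched the other loose pieces. In the last pictures they look unmoved by eye; I did not measure their positions.

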